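Make up the moving kit and the power-cut kit

TASK

From the loose things on the front half of the bench, make up two kits for the storage shelf, each as a neat pile in the middle of its tray. In the yellow tray, the small red box goes at the bottom, the block of luggage tags on it and the small blue box on top; in the green tray, the matchbox goes at the bottom with the tea light on top. Everything lies flat and upright, each piece centred on the one below, with the boxes, the tags and the matchbox squared up lengthwise with their tray; leave the other things on the bench where they are.

Things in the scene. Friction and masses are not known exactly. Their poses are not given: they have to be found in the camera images.
- red_box: Small red card box, 102 mm long (its x) by 64 mm wide (its y), 45 mm high, flat top, under 0.2 kg; the loose one at the front of the bench, not the boxes at the back by the white drum. Origin: centre of the underside, z up. Starts upright on the bench.
- luggage_tags: Block of buff luggage tags with a thin reddish band, rigid, 95 mm long (its x) by 48 mm wide (its y), 18 mm high. Origin: centre of the underside, z up. Starts lying flat on the bench.
- blue_box: Small blue card box, 72 mm long (its x) by 51 mm wide (its y), 35 mm high, flat top; the loose one at the front of the bench, not the one at the back behind the white drum. Origin: centre of the underside, z up. Starts upright on the bench.
- matchbox: Closed household matchbox, white with a thin blue line along each long edge of the top, dark brown striking strips on its long sides and brown card ends, rigid, 110 mm long (its x) by 56 mm wide (its y), 22 mm high. Origin: centre of the underside, z up. Starts lying flat on the bench.
- tea_light: Tea light: a small round candle with dark red wax in a pale cup, 38 mm across, 15 mm high. Origin: centre of the underside, z up. Starts upright on the bench.
- yellow_tray: Yellow plastic tray, fixed to the bench, 180 x 160 mm outside (x by y), low rim 5 mm thick whose lip is 16 mm high, a 60 mm carrying tab that stands out about 11 mm at each end of x. The inside is 170 x 150 mm and its flat floor is 5 mm above the bench. Origin: centre of the underside; x is its long side, z up.
- green_tray: Green plastic tray, fixed to the bench, 180 x 160 mm outside (x by y), low rim 5 mm thick whose lip is 16 mm high, a 60 mm carrying tab that stands out about 11 mm at each end of x. The inside is 170 x 150 mm and its flat floor is 5 mm above the bench. Origin: centre of the underside; x is its long side, z up.
- white_shaker: Bystander: glass salt shaker with pale contents and a grey top, 44 mm across, 90 mm high, loose, at the left. Origin: centre of the underside, z up.
- grey_shaker: Bystander: glass pepper shaker with dark contents and a grey top, 44 mm across, 90 mm high, loose, at the right. Origin: centre of the underside, z up.
Mind the look-alikes: they are no part of the job. Of the things that look like the tea_light, take the one that is farthest to the robot's right at the start.

How it is judged:
By the outcome, as a careful person would: the job done as asked, in the order asked, and still so for the second after the job is handed in, with the robot touching nothing.
It also fails if it takes over 141 s, if anything falls off the work surface, if the arm or the gripper's body presses on something with over 40 N, if the wrist force passes 120 N, or if a joint passes its speed limit or range.

ROBOT

A 6-joint arm with a two-finger parallel gripper is mounted at the origin on a cart in front of the work surface, level with it; the furniture and walls round the work are solid. World frame = base frame: x ahead of the robot, y to its left, z up, the work surface at z = 0. Lengths are in m, angles in degrees, forces in N, time in s.
With the tool pointing down it reaches from about 0.4 to 0.825 m from the base axis. Payload 7 kg.
Tool frame: the origin (TCP) lies midway between the tips of the shut fingers; the grasp point (between the pads) lies 19 mm behind it; z points along the fingers, y is the direction in which the jaws open and shut (so a half turn about z gives the same grasp; the last joint's range is limited). The gripper opens to 88 mm and grips with 3 to 60 N. Pads are 19 mm wide; open, the fingers measure 130 mm over their backs; the gripper's body (78 mm by 193 mm) begins 47 mm behind the grasp point.
Start: joints at [-59.009, 20.546, 0.682, 0, -70.136, -16.507], TCP at [0.169, -0.654, 0.227] pointing down, gripper open.
Joint ranges: [-176.03, 176.03], [-82.01, 121.73], [-58.28, 71.71], [-173.87, 95.51], [-174.79, -0.11], [-173.66, 173.66]. Speed limits (degrees/s): [136.94, 136.94, 172.46, 180, 180, 180].

INTERFACE

Orientations are given as a 3x3 rotation matrix whose columns are the frame's x, y, z axes.
In Python, from rig import robot gives the robot as it stands. Calls block until the motion is done:
- robot.goto(position, orientation): joint-space move of the TCP to a pose.
- robot.servo_line(position, ori=None, speed=0.15): straight line of the TCP; ori=None keeps the orientation; speed is the mean speed in m/s.
- robot.movej(angles): joint-space move.
- robot.move_gripper(opening): opening from 0.0 (shut) to 1.0 (fully open); the grip force is fixed at half the most; returns when the fingers have stopped.
- robot.dwell(seconds).
- robot.ik(position, orientation): joint angles nearest the present ones, or None.
- robot.grab_frame(name): name is "scene" or "top" or "wrist"; returns (picture, depth): 400x640x3 uint8, red, green, blue; 400x640 float32, m along the optical axis (not along the pixel's ray), 0 where there is no reading.
- robot.camera_info(name): a dict with "vfov" (degrees; the focal length in pixels is half the picture's height over the tangent of half this angle, whatever the lens; pixels are square), "cx", "cy" (the principal point, pixels), "view" (4x4, takes a point from world to camera coordinates); the wrist camera has in their place "T_tool_cam" (4x4, takes a point from camera to tool coordinates, whose origin is the TCP and whose axes are the flange's). Camera axes: x right, y down, z forward; pixel columns grow to the right and rows downward; lengths in m; the calibration is good to about 2 mm. A picture is of the moment at which its call begins: read the wrist's pose just before it. camera_info takes no time and is no camera call.
A pose or a line that the arm cannot do raises robot.Unreachable and nothing moves.
- robot.job_done(): hands the job in, once; it reports no verdict.
Readings, each from a call of its own:
- robot.read_t(): time.
- robot.read_qpos(): joint angles.
- robot.read_qvel(): joint speeds.
- robot.read_effort(): joint torques, N m.
- robot.read_position(): TCP position.
- robot.read_tcp_rot(): TCP orientation.
- robot.read_force(): force on the tool from outside, world axes, zero at the start.
- robot.read_ft_torque(): the same for the moment, N m.
- robot.read_grip_width(): opening from 0.0 (shut) to 1.0 (fully open).
Only numpy, scipy, OpenCV 4.12 (cv2) and the standard library are available. Lean on these libraries where they do the work, as an engineer would, in place of code of your own. Each camera call takes 0.05 s, during which the arm holds its last target.

## Working session

There is one attempt and no reset: what is moved stays moved. The work goes in short steps, each a Python script; the robot and the scene stay as the last script left them, time stands still between calls to the robot, and variables do not carry over. Pictures are saved under pics/ and viewed, and the job is handed in when it is done.

```bash
ls; mkdir -p pics; python3 - <<'E'
from rig import robot
import cv2,numpy as np
for n in("scene","top"):
    p,d=robot.grab_frame(n); cv2.imwrite(f"pics/{n}0.png",p[...,::-1]); np.save(f"pics/{n}0d.npy",d)
    print(n,robot.camera_info(n), (d>0).mean())
print(robot.camera_info("wrist"))
print(robot.read_t(),robot.read_position(),robot.read_tcp_rot())
E
```

```text
pics
scene {'vfov': 43.3539335525034, 'cx': 322.49036273186726, 'cy': 199.64374730887573, 'view': array([[-0.48727024, -0.87321586, -0.00786014,  0.23902619],
       [-0.63019973,  0.35786518, -0.6890434 ,  0.32592653],
       [ 0.6044965 , -0.33079689, -0.72467745,  1.38028722],
       [ 0.        ,  0.        ,  0.        ,  1.        ]])} 0.9958828125
top {'vfov': 56.232808572747295, 'cx': 316.5392971286268, 'cy': 196.6280054825717, 'view': array([[ 0.00292485, -0.99974881, -0.02222065,  0.02980112],
       [-0.99824209, -0.00160361, -0.05924658,  0.49264645],
       [ 0.05919606,  0.02235487, -0.99799603,  1.12858268],
       [ 0.        ,  0.        ,  0.        ,  1.        ]])} 0.99597265625
{'vfov': 59.2317013544821, 'cx': 317.6739994804502, 'cy': 205.4824356053367, 'T_tool_cam': array([[ 5.74889782e-04, -9.53090150e-01, -3.02686035e-01,
         8.26511997e-02],
       [ 9.99999606e-01,  7.52557195e-04, -4.70339814e-04,
         8.41492867e-04],
       [ 6.76064798e-04, -3.02685646e-01,  9.53090207e-01,
        -1.57478340e-01],
       [ 0.00000000e+00,  0.00000000e+00,  0.00000000e+00,
         1.00000000e+00]])}
0.1 [ 0.16870461 -0.65312992  0.22571542] [[-9.68239148e-01 -2.50025331e-01 -5.34046687e-04]
 [-2.50025849e-01  9.68238118e-01  1.42177424e-03]
 [ 1.61604784e-04  1.51014295e-03 -9.99998847e-01]]
```

View pics/scene0.png

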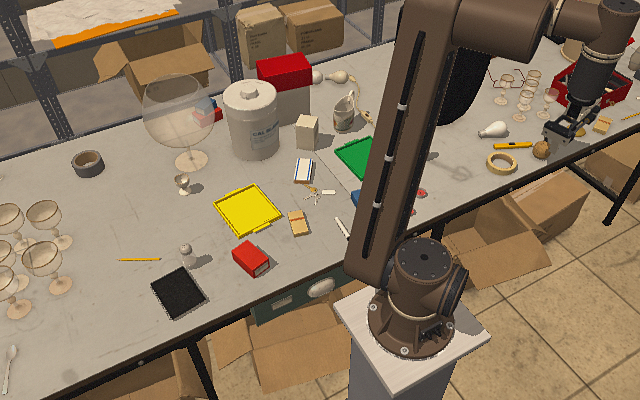

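View pics/top0.png

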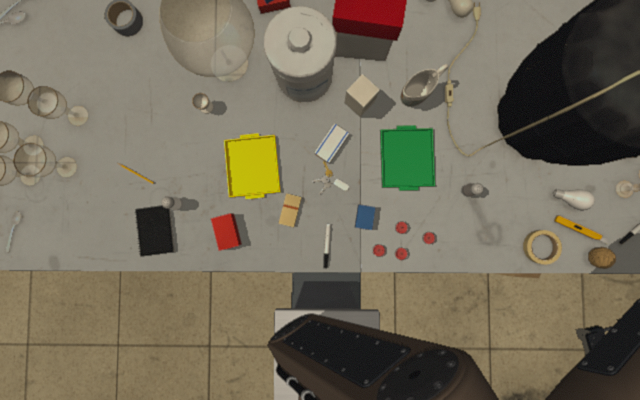

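The top view shows every item: yellow tray (252,166), green tray (408,158), red box (226,232), tags (290,210), blue box (367,217), matchbox (332,143) and four tea lights, the rightmost at (429,238). I'll zoom in next.

```bash
cat > h.py <<'E'
import numpy as np,cv2
from rig import robot
def cam(n):
    c=robot.camera_info(n); f=200/np.tan(np.radians(c['vfov'])/2)
    if 'view' in c: T=np.linalg.inv(c['view'])
    else:
        W=np.eye(4);W[:3,:3]=robot.read_tcp_rot();W[:3,3]=robot.read_position();T=W@c['T_tool_cam']
    return f,c['cx'],c['cy'],T
def onplane(C,uv,z):
    f,cx,cy,T=C; uv=np.asarray(uv,float).reshape(-1,2)
    r=np.c_[(uv[:,0]-cx)/f,(uv[:,1]-cy)/f,np.ones(len(uv))]@T[:3,:3].T
    o=T[:3,3]; s=(z-o[2])/r[:,2]; return o+r*s[:,None]
def cloud(C,d):
    f,cx,cy,T=C; v,u=np.mgrid[:d.shape[0],:d.shape[1]]
    P=np.stack([(u-cx)/f*d,(v-cy)/f*d,d],-1)
    return P@T[:3,:3].T+T[:3,3]
def rect(xy):
    (c,(w,h),a)=cv2.minAreaRect((np.asarray(xy)*1000).astype(np.float32))
    if w<h: w,h,a=h,w,a+90
    return np.array(c)/1000,w,h,(a+90)%180-90   # long axis angle from world x
E
python3 - <<'E'
from h import *
C=cam("top");p=cv2.imread("pics/top0.png");d=np.load("pics/top0d.npy")
P=cloud(C,d)
for n,u,v in [("bench",200,180),("red",226,232),("tag",290,203),("blue",367,217),("match",332,143),("tea",429,238),("yt",252,166),("gt",408,158)]:
    print(n,P[v,u].round(4))
cv2.imwrite("pics/c1.png",cv2.resize(p[115:275,200:320],None,fx=5,fy=5,interpolation=cv2.INTER_CUBIC)[:,:600][:600])
a=cv2.resize(p[115:265,200:350],None,fx=4,fy=4,interpolation=cv2.INTER_CUBIC);cv2.imwrite("pics/c1.png",a)
a=cv2.resize(p[115:265,320:500],None,fx=4,fy=4,interpolation=cv2.INTER_CUBIC);cv2.imwrite("pics/c2.png",a)
E
```

```text
bench [ 0.5452  0.3965 -0.0026]
red [0.385  0.2992 0.0451]
tag [0.4728 0.1117 0.0181]
blue [ 0.4308 -0.1204  0.034 ]
match [0.4249 0.0054 1.1562]
tea [ 0.3678 -0.3108  0.0071]
yt [0.5878 0.2315 0.0083]
gt [ 0.6127 -0.2503  0.0063]
```

View pics/c1.png

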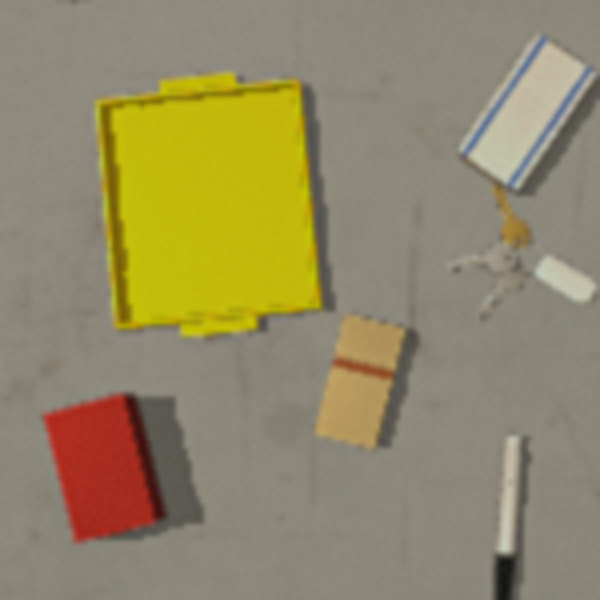

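View pics/c2.png

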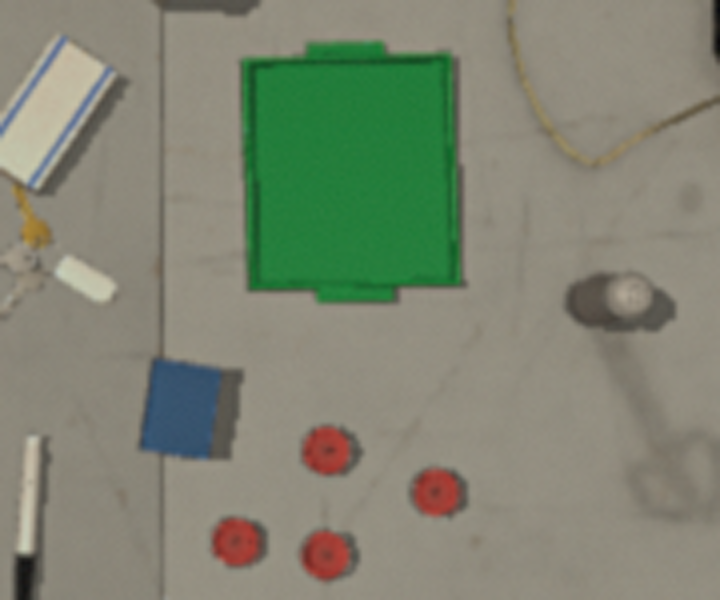

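The crops are clear. Next I'll take closer wrist views for finer measurement.

```bash
python3 - <<'E'
from h import *
import pickle
R=np.array([[-1,0,0],[0,1,0],[0,0,-1.]])
for n,pos in [("w1",[0.42,-0.2,0.25]),("w2",[0.42,0.2,0.25])]:
    robot.goto(pos,R); C=cam("wrist"); p,d=robot.grab_frame("wrist")
    cv2.imwrite(f"pics/{n}.png",p[...,::-1]); pickle.dump((C,p,d),open(f"pics/{n}.pkl","wb"))
    print(robot.read_t(),robot.read_position(),robot.read_qpos().round(1))
E
```

```text
2.0333 [ 0.4199696  -0.20053343  0.24989281] [ -1.2  -0.6 -22.4   0.  -68.2 -88.9]
3.5667 [0.42027929 0.19914613 0.24995868] [  49.7   -0.6  -22.5    0.   -68.2 -139.8]
```

View pics/w1.png

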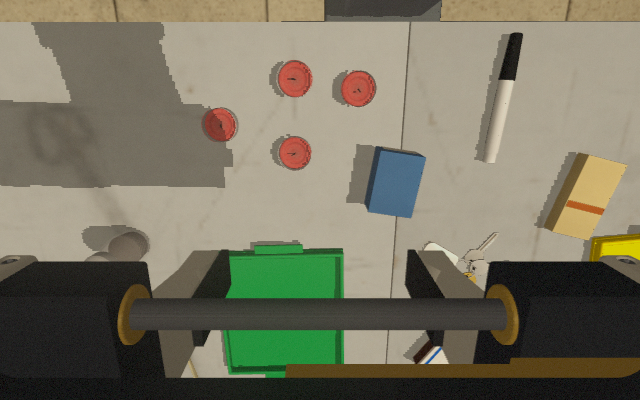

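View pics/w2.png

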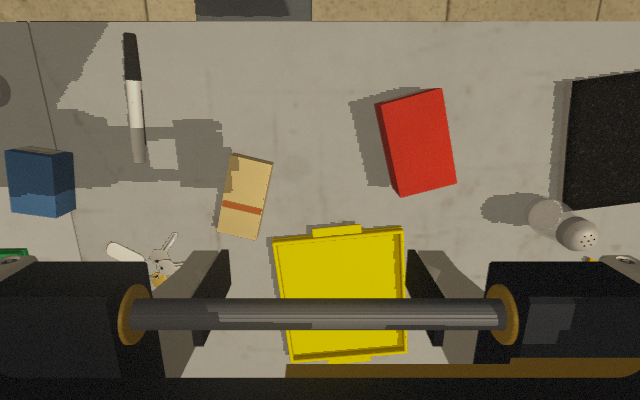

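The wrist views show red (418,143), tags (245,196), blue (397,182), and the rightmost tea light (220,125). The gripper hides the trays, so I'll look again from further out.

```bash
python3 - <<'E'
from h import *
import pickle
R=np.array([[-1,0,0],[0,1,0],[0,0,-1.]])
for n,pos in [("w3",[0.68,0.17,0.30]),("w4",[0.68,-0.17,0.30])]:
    robot.goto(pos,R); C=cam("wrist"); p,d=robot.grab_frame("wrist")
    cv2.imwrite(f"pics/{n}.png",p[...,::-1]); pickle.dump((C,p,d),open(f"pics/{n}.pkl","wb"))
    print(robot.read_t(),robot.read_position(),robot.read_qpos().round(1))
E
```

```text
4.6583 [0.67908726 0.17025232 0.30041538] [  30.    21.1   11.    -0.   -79.9 -119.9]
5.9917 [ 0.68034264 -0.16847566  0.30004128] [  2.   21.2  11.1  -0.  -79.9 -91.9]
```

View pics/w3.png

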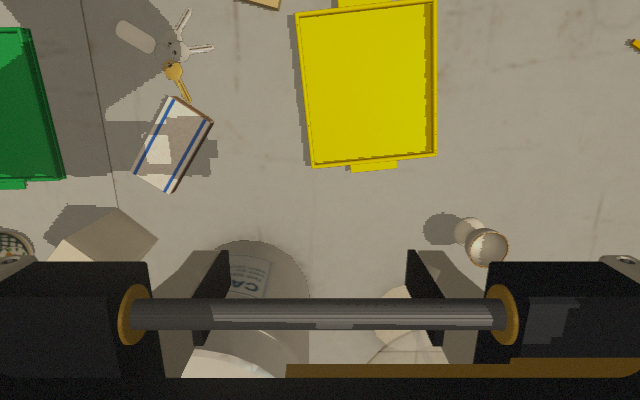

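View pics/w4.png

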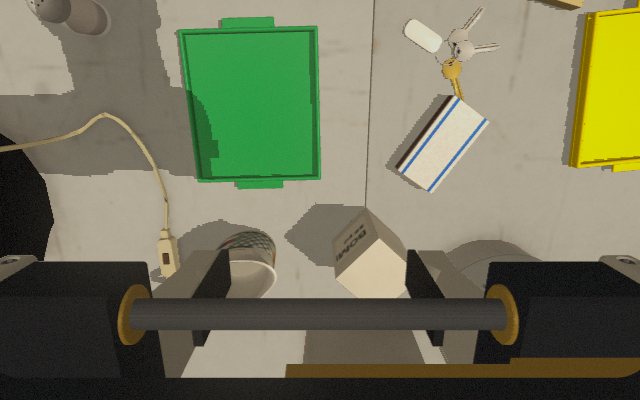

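Both trays are fully visible, yellow about (368,85) in w3 and green about (252,105) in w4. The matchbox is at (443,143) in w4. Now the measurements.

```bash
cat > m.py <<'E'
from h import *
import pickle
def hsvmask(p,lo,hi):
    return cv2.inRange(cv2.cvtColor(p,cv2.COLOR_RGB2HSV),np.array(lo),np.array(hi))
COL={'red':([0,150,60],[6,255,255]),'tag':([8,60,90],[22,255,255]),'blue':([100,90,40],[115,255,255]),
 'yt':([24,150,60],[34,255,255]),'gt':([50,120,30],[75,255,255]),'tea':([0,110,60],[8,255,255])}
def meas(C,p,d,col,z,roi,open_=0,tol=None):
    m=hsvmask(p,*COL[col]); r=np.zeros_like(m); x0,y0,x1,y1=roi; r[y0:y1,x0:x1]=255; m&=r
    if tol:
        Z=cloud(C,d)[...,2]; m[(abs(Z-z)>tol)]=0
    m=cv2.morphologyEx(m,cv2.MORPH_CLOSE,np.ones((9,9)))
    m=cv2.morphologyEx(m,cv2.MORPH_OPEN,np.ones((3,3)))
    if open_: m=cv2.morphologyEx(m,cv2.MORPH_OPEN,np.ones((open_,open_)))
    cs,_=cv2.findContours(m,cv2.RETR_EXTERNAL,cv2.CHAIN_APPROX_NONE)
    c=max(cs,key=cv2.contourArea)[:,0]
    xy=onplane(C,c,z)[:,:2]; return rect(xy),m,c
E
python3 - <<'E'
from m import *
V={n:pickle.load(open(f"pics/{n}.pkl","rb")) for n in("w1","w2","w3","w4")}
p=cv2.imread("pics/top0.png")[...,::-1].copy();V['top']=(cam('top'),p,np.load("pics/top0d.npy"))
for v,c,z,roi,o,t in [("w2","red",.045,(340,70,480,215),0,.008),("w2","red",.045,(340,70,480,215),0,None),("top","red",.045,(205,200,250,255),0,None),
 ("w2","tag",.018,(200,140,285,245),0,None),("w1","tag",.018,(530,140,640,245),0,.008),("top","tag",.018,(275,185,305,235),0,None),
 ("w1","blue",.035,(350,135,440,225),0,.008),("w1","blue",.035,(350,135,440,225),0,None),("w2","blue",.035,(0,135,90,225),0,.008),("top","blue",.035,(350,200,385,235),0,None),
 ("w3","yt",.016,(280,0,450,180),21,None),("top","yt",.016,(215,125,290,205),9,None),
 ("w4","gt",.016,(160,0,340,200),21,None),("top","gt",.016,(370,120,445,195),9,None),
 ("w1","tea",.015,(195,100,245,150),0,None),("top","tea",.015,(418,228,440,250),0,None)]:
    (xy,w,h,a),m,_=meas(*V[v],c,z,roi,o,t); print(v,c,xy.round(4),round(w,1),round(h,1),round(a,1))
C,p,d=V['w2'];Z=cloud(C,d)[...,2];print(Z[140,415],Z[190,245],Z[100,300]);
C,p,d=V['w4'];Z=cloud(C,d)[...,2];print(Z[143,443],Z[100,250],Z[60,350])
E
```

```text
w2 red [0.3873 0.3032] 100.0 63.0 15.4
w2 red [0.387  0.3012] 101.5 66.9 15.2
top red [0.3869 0.3001] 97.9 67.3 15.2
w2 tag [0.4521 0.1129] 100.3 53.0 -14.3
w1 tag [0.4521 0.1093] 94.6 53.6 -14.0
top tag [0.4521 0.1125] 97.4 51.9 -13.1
w1 blue [ 0.4314 -0.1152] 70.0 50.1 -8.4
w1 blue [ 0.431  -0.1152] 70.6 50.1 -8.5
w2 blue [ 0.4313 -0.1099] 71.6 55.1 -8.9
top blue [ 0.4311 -0.1137] 65.3 49.1 -8.5
w3 yt [0.5917 0.2316] 195.8 158.7 5.8
top yt [0.5879 0.2311] 199.2 160.2 5.7
w4 gt [ 0.6146 -0.2462] 197.8 158.5 1.4
top gt [ 0.6132 -0.2459] 195.4 158.8 1.5
w1 tea [ 0.3694 -0.308 ] 35.6 34.4 23.8
top tea [ 0.3682 -0.3086] 30.2 30.0 -89.8
0.0442892517252188 0.017512773325863207 -0.0016867276187673141
0.02128581807068769 0.005039963857246477 -0.0007514906974722679
```

```bash
cat >> m.py <<'E'
def trayfit(C,p,d,col,roi):
    (c,w,h,a),m,cc=meas(C,p,d,col,.016,roi,0,None)
    P=onplane(C,cc,.016)[:,:2]*1000; c=c*1000
    for it in range(3):
        th=np.radians(a); ex=np.array([np.cos(th),np.sin(th)]); ey=np.array([-ex[1],ex[0]])
        q=np.c_[(P-c)@ex,(P-c)@ey]; s={}; 
        for n,sel,ax in [('+y',(q[:,1]>70)&(abs(q[:,0])<75),1),('-y',(q[:,1]<-70)&(abs(q[:,0])<75),1),
                         ('+x',(q[:,0]>70)&(abs(q[:,1])>40)&(abs(q[:,1])<72),0),('-x',(q[:,0]<-70)&(abs(q[:,1])>40)&(abs(q[:,1])<72),0)]:
            k=q[sel]; l=k[:,ax]; k=k[abs(l-np.median(l))<4]
            s[n]=np.polyfit(k[:,1-ax],k[:,ax],1)
        c=c+ex*(s['+x'][1]+s['-x'][1])/2+ey*(s['+y'][1]+s['-y'][1])/2
        sl=np.mean([s['+y'][0],s['-y'][0],-s['+x'][0],-s['-x'][0]]); a+=np.degrees(np.arctan(sl))
    return c/1000,s['+x'][1]-s['-x'][1],s['+y'][1]-s['-y'][1],a,[round(np.degrees(v[0]),2) for v in s.values()]
E
python3 - <<'E'
from m import *
V={n:pickle.load(open(f"pics/{n}.pkl","rb")) for n in("w1","w2","w3","w4")}
p=cv2.imread("pics/top0.png")[...,::-1].copy();V['top']=(cam('top'),p,np.load("pics/top0d.npy"))
for v,c,roi in [("w3","yt",(280,0,450,180)),("top","yt",(215,125,290,205)),("w4","gt",(160,0,340,200)),("top","gt",(370,120,445,195))]:
    print(v,c,trayfit(*V[v],c,roi))
# matchbox: height mask
for v,roi in [("w4",(385,85,500,205)),("w3",(120,85,225,205))]:
    C,p,d=V[v];Z=cloud(C,d)[...,2]; m=((Z>.014)&(Z<.03)).astype(np.uint8); r=np.zeros_like(m);r[roi[1]:roi[3],roi[0]:roi[2]]=1;m&=r
    m=cv2.morphologyEx(m,cv2.MORPH_OPEN,np.ones((5,5)))
    c=max(cv2.findContours(m,cv2.RETR_EXTERNAL,cv2.CHAIN_APPROX_NONE)[0],key=cv2.contourArea)[:,0]
    print(v,"match",rect(onplane(C,c,.022)[:,:2]))
    # white-ish top mask
    hs=cv2.cvtColor(p,cv2.COLOR_RGB2HSV)
    b=hsvmask(p,[105,90,60],[125,255,255])&(r*255)
    ys,xs=np.nonzero(b); print(" blue lines",rect(onplane(C,np.c_[xs,ys],.022)[:,:2]))
E
```

```text
w3 yt (array([0.59031188, 0.23180378]), np.float64(176.87308139692354), np.float64(157.9485113931947), np.float64(5.715714101069077), [np.float64(0.1), np.float64(0.22), np.float64(-0.21), np.float64(0.52)])
top yt (array([0.58802428, 0.23092206]), np.float64(176.1326600257899), np.float64(156.8325094789086), np.float64(5.928508965031646), [np.float64(-0.42), np.float64(-0.1), np.float64(-0.09), np.float64(-0.43)])
w4 gt (array([ 0.61490172, -0.24612056]), np.float64(177.24549738174767), np.float64(156.93045231327403), np.float64(1.4658064399477648), [np.float64(-0.16), np.float64(0.26), np.float64(0.04), np.float64(0.06)])
top gt (array([ 0.61306769, -0.24580441]), np.float64(172.5047817408785), np.float64(156.03333789862052), np.float64(1.5086088967222615), [np.float64(-0.25), np.float64(0.28), np.float64(0.09), np.float64(-0.06)])
w4 match (array([ 0.65820154, -0.01607433]), 110.10824584960938, 58.32957077026367, -34.07815933227539)
 blue lines (array([ 0.65897382, -0.01421702]), 109.09381103515625, 45.24871826171875, -34.0860595703125)
w3 match (array([ 0.65864075, -0.0121191 ]), 111.54086303710938, 57.58956527709961, -34.02106475830078)
 blue lines (array([ 0.6594032 , -0.01387978]), 109.25212860107422, 45.276458740234375, -34.06840896606445)
```

Top and wrist views agree within about 3 mm, and the sizes match. Now pick and place the red box.

```bash
cat > act.py <<'E'
from m import *
def Ry(a):
    t=np.radians(a); return np.array([[-np.cos(t),-np.sin(t),0],[-np.sin(t),np.cos(t),0],[0,0,-1.]])
def st(l): print(l,"t",round(robot.read_t(),2),"p",robot.read_position().round(4),"F",robot.read_force().round(1),"g",round(robot.read_grip_width()*88,1),flush=True)
def pick(xy,a,z,op,hov=.14,lift=.16):
    robot.goto([*xy,hov],Ry(a)); robot.move_gripper(op/88)
    robot.servo_line([*xy,z+.03],speed=.2); robot.servo_line([*xy,z],speed=.08); robot.dwell(.2); st("at")
    robot.move_gripper(0); st("grip"); robot.servo_line([*xy,lift],speed=.2); robot.dwell(.1); st("lift")
def place(xy,a,z,op,hov=.16):
    robot.goto([*xy,hov],Ry(a)); robot.servo_line([*xy,z+.03],speed=.2); robot.servo_line([*xy,z+.002],speed=.06); robot.dwell(.3); st("above")
    robot.servo_line([*xy,z],speed=.02); robot.dwell(.2); st("down")
    robot.move_gripper(op/88); st("open"); robot.servo_line([*xy,z+.04],speed=.1); robot.servo_line([*xy,hov],speed=.25)
def look(n,pos,a=0):
    robot.goto(pos,Ry(a)); robot.dwell(.2); C=cam("wrist"); p,d=robot.grab_frame("wrist")
    cv2.imwrite(f"pics/{n}.png",p[...,::-1]); pickle.dump((C,p,d),open(f"pics/{n}.pkl","wb")); st("look"); return C,p,d
YT=np.array([.5900,.2315]);YA=5.8;GT=np.array([.6145,-.246]);GA=1.5
E
python3 - <<'E'
from act import *
for xy,a in [((.387,.3015),15.2),(YT,YA)]:
    for z in(.012,.16): print(robot.ik([*xy,z],Ry(a)))
pick((.387,.3015),15.2,.012,84)
E
```

```text
[ 6.09355587e+01  1.80940050e+01 -3.70895500e+01 -2.54444375e-14
 -3.48164450e+01 -1.35735559e+02]
[  60.93555868    6.37398135  -27.53637357    0.          -56.08964508
 -135.73555868]
[ 3.90389085e+01  2.84404193e+01 -1.83241594e+01 -2.54444375e-14
 -4.32354213e+01 -1.23238908e+02]
[  39.03890849   19.45895167   -9.99963382    0.          -60.54141451
 -123.23890849]
at t 9.78 p [0.3873 0.3019 0.0126] F [-0.2 -1.   0.2] g 83.8
grip t 10.26 p [0.3871 0.3017 0.0121] F [-0.1  1.3  0.5] g 63.3
lift t 11.25 p [0.3864 0.3007 0.1585] F [ 0.8  0.6 -1.3] g 63.9
```

```bash
python3 - <<'E'
from act import *
place(YT,YA,.0172,80)
look("p1",[.68,.2,.30])
E
```

```text
above t 13.75 p [0.5901 0.2316 0.0194] F [ 0.3  0.7 -0.6] g 63.8
down t 14.2 p [0.59   0.2315 0.0172] F [-0.3  0.9 -1. ] g 63.6
open t 14.75 p [0.59   0.2315 0.0172] F [ 0.1 -0.6  0.1] g 79.8
look t 16.82 p [0.6793 0.2002 0.2988] F [-0.2 -0.3 -0.1] g 79.8
```

View pics/p1.png

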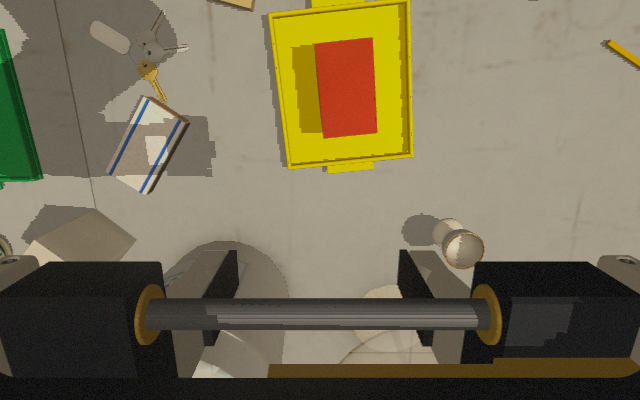

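The red box sits upright in the yellow tray at about (347,88), with the tray centred at about (342,85). Next I'll measure that offset.

```bash
python3 - <<'E'
from act import *
C,p,d=pickle.load(open("pics/p1.pkl","rb"))
m=hsvmask(p,*COL['yt'])
print(meas(C,p,d,'red',.05,(290,20,400,150))[0], meas(C,p,d,'red',.05,(290,20,400,150),0,.008)[0])
print(trayfit(C,p,d,'yt',(255,0,430,180)))
Z=cloud(C,d)[...,2]; print(Z[60:120:15,330:370:12])
E
```

```text
(array([0.59121552, 0.23197784]), 98.46834564208984, 60.743770599365234, 5.844233989715576) (array([0.59121552, 0.23197784]), 98.46834564208984, 60.743770599365234, 5.844233989715576)
(array([0.5902348 , 0.23194756]), np.float64(177.15242724474274), np.float64(157.7137596771573), np.float64(5.773363668917808), [np.float64(0.03), np.float64(0.15), np.float64(-0.17), np.float64(0.35)])
[[0.05085489 0.04922948 0.0499018  0.05002316]
 [0.04934931 0.04931424 0.04966337 0.04885612]
 [0.05015537 0.04946159 0.04949253 0.04995725]
 [0.04942865 0.04824182 0.04899078 0.04853137]]
```

The red box is within 1 mm of the tray centre and 0.1° of square. Next the tags.

```bash
python3 - <<'E'
from act import *
pick((.4525,.1115),-14,.004,68)
place((.5903,.2318),YA,.0544,64)
look("p2",[.68,.2,.30])
C,p,d=pickle.load(open("pics/p2.pkl","rb"))
print(meas(C,p,d,'tag',.068,(290,20,400,150))[0],meas(C,p,d,'tag',.068,(290,20,400,150),0,.007)[0])
Z=cloud(C,d)[...,2]; print(Z[60:120:15,330:370:12])
cv2.imwrite("pics/p2c.png",cv2.resize(p[0:180,240:440,::-1],None,fx=3,fy=3))
E
```

```text
at t 19.85 p [0.4529 0.1118 0.0046] F [-0.   0.  -0.1] g 67.9
grip t 20.32 p [0.4526 0.1116 0.0041] F [0.1 0.4 2.4] g 47.7
lift t 21.36 p [0.4517 0.111  0.1586] F [ 0.1  0.4 -0.2] g 47.9
above t 23.56 p [0.5904 0.2319 0.0567] F [-0.6  0.5 -0.6] g 48.0
down t 24.01 p [0.5903 0.2318 0.0544] F [-0.2 -0.2 -0. ] g 48.1
open t 24.56 p [0.5903 0.2318 0.0544] F [-0.2  0.7 -0.7] g 64.1
look t 26.48 p [0.6794 0.2002 0.2988] F [ 0.  -0.2  0.2] g 64.2
(array([0.5916745 , 0.23012534]), 95.26016235351562, 60.073936462402344, 5.864889144897461) (array([0.59093188, 0.23199406]), 94.18376922607422, 47.865142822265625, 5.832178115844727)
[[0.06867897 0.06836131 0.06860017 0.06848309]
 [0.06673022 0.06721438 0.06752851 0.06627957]
 [0.06788018 0.06616443 0.06728717 0.0679592 ]
 [0.0673942  0.06627518 0.06752015 0.06651199]]
```

View pics/p2c.png

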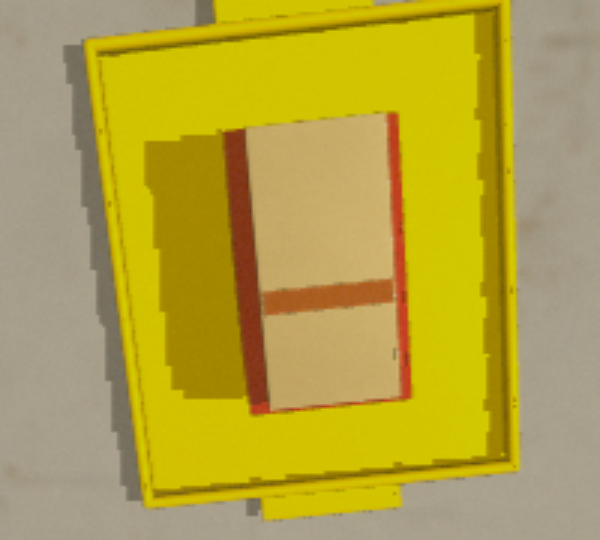

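The tags lie centred on the red box (crop centre about (325,262)), within 1 mm and square. Next the blue box.

```bash
python3 - <<'E'
from act import *
pick((.4313,-.1148),-8.5,.010,72,hov=.16)
place((.5905,.2319),YA,.0785,66,hov=.2)
look("p3",[.68,.2,.30])
C,p,d=pickle.load(open("pics/p3.pkl","rb"))
print(meas(C,p,d,'blue',.103,(290,20,400,170),0,None)[0],meas(C,p,d,'blue',.103,(290,20,400,170),0,.007)[0])
Z=cloud(C,d)[...,2]; print(Z[60:120:15,330:370:12])
cv2.imwrite("pics/p3c.png",cv2.resize(p[0:180,240:440,::-1],None,fx=3,fy=3))
E
```

```text
at t 29.96 p [ 0.4318 -0.1147  0.0106] F [ 0.2 -0.3  0.1] g 72.3
grip t 30.43 p [ 0.4313 -0.1148  0.0101] F [-0.7  0.   1.4] g 51.4
lift t 31.43 p [ 0.4303 -0.1149  0.1586] F [-0.5  0.2 -1.2] g 51.5
above t 34.38 p [0.5906 0.232  0.0808] F [-0.2  0.7 -0.7] g 51.5
down t 34.83 p [0.5905 0.2319 0.0785] F [ 0.3  0.2 -1.2] g 51.3
open t 35.36 p [0.5905 0.2319 0.0786] F [-0.8 -0.9  0.8] g 65.6
look t 37.24 p [0.6792 0.2003 0.299 ] F [-0.9 -0.6 -0.2] g 65.8
(array([0.59125854, 0.23236354]), 68.652587890625, 48.826515197753906, 5.584928512573242) (array([0.59125854, 0.23236354]), 68.652587890625, 48.826515197753906, 5.584928512573242)
[[0.1014769  0.10267885 0.10144768 0.10193498]
 [0.10285747 0.10132435 0.1023756  0.10185426]
 [0.10292911 0.10164071 0.10194092 0.10142381]
 [0.10286185 0.10298105 0.10202801 0.10079544]]
```

View pics/p3c.png

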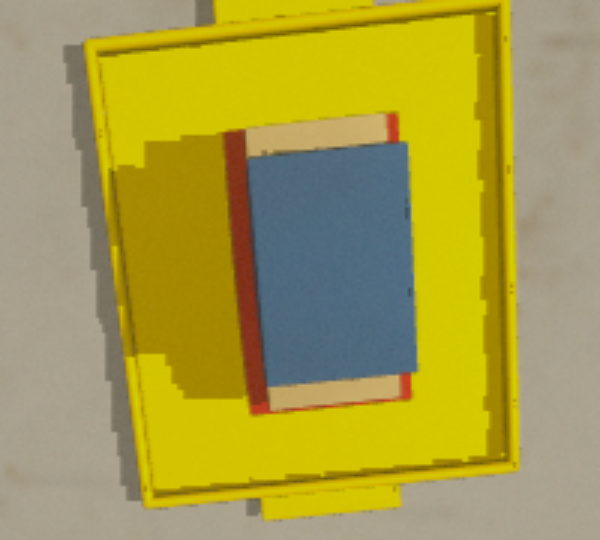

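The yellow stack is complete and aligned. Before the matchbox grasp I'll check that the gripper body clears the tall items.

```bash
python3 - <<'E'
from act import *
th=np.radians(-34.1);ex=np.array([np.cos(th),np.sin(th)]);ey=np.array([-ex[1],ex[0]])
for n in("w3","w4","top"):
    if n=="top": C=cam("top");d=np.load("pics/top0d.npy")
    else: C,p,d=pickle.load(open(f"pics/{n}.pkl","rb"))
    P=cloud(C,d); P=P.reshape(-1,3)[(d.ravel()>0.3)]
    if n!="top": P=P[P[:,2]<.25]
    q=np.c_[(P[:,:2]-[.659,-.014])@ex,(P[:,:2]-[.659,-.014])@ey]
    for zl in(.03,.06):
        k=(P[:,2]>zl)&(P[:,2]<.4)&(abs(q[:,1])<115)&(abs(q[:,0])<.13)&(abs(q[:,1])<.125)
        print(n,zl,k.sum(), q[k].min(0) if k.any() else'',q[k].max(0) if k.any() else'', P[k].max(0) if k.any() else '', "nearest |qx|",abs(q[k][:,0]).min() if k.any() else '')
E
```

```text
w3 0.03 2408 [ 0.08104787 -0.02708037] [0.12999067 0.12135738] [0.79533752 0.04105264 0.11119932] nearest |qx| 0.0810478663072905
w3 0.06 1633 [ 0.11927181 -0.02708037] [0.12999067 0.03821871] [ 0.78792327 -0.05513312  0.11119932] nearest |qx| 0.1192718067945824
w4 0.03 1846 [ 0.06979759 -0.02944736] [0.12999777 0.12497771] [0.81150244 0.05021078 0.11642712] nearest |qx| 0.06979758991608594
w4 0.06 1279 [ 0.06979759 -0.0294428 ] [0.12997621 0.12488894] [0.80817332 0.05021078 0.11642712] nearest |qx| 0.06979758991608594
top 0.03 875 [ 0.06818732 -0.02907751] [0.12993844 0.12484992] [0.83560966 0.05113166 0.24157627] nearest |qx| 0.06818731594619312
top 0.06 786 [ 0.06818732 -0.02907751] [0.12993844 0.12484992] [0.83560966 0.05113166 0.24157627] nearest |qx| 0.06818731594619312
```

The body's nearest neighbour is 68 mm out, against its 39 mm half-width, so it's clear. I'll approach by way of retracted waypoints to avoid the drum.

```bash
python3 - <<'E'
from act import *
robot.goto([.55,.1,.28],Ry(-15)); robot.goto([.62,-.014,.26],Ry(-34.1))
pick((.659,-.0142),-34.1,.005,76,hov=.2,lift=.2)
place(GT,GA,.0104,76,hov=.2)
look("p4",[.70,-.2,.30])
C,p,d=pickle.load(open("pics/p4.pkl","rb"))
print(trayfit(C,p,d,'gt',(170,0,420,220)))
cv2.imwrite("pics/p4s.png",p[...,::-1])
E
```

```text
at t 41.09 p [ 0.6593 -0.0141  0.0054] F [ 0.2 -0.2  0.1] g 75.7
grip t 41.57 p [ 0.6591 -0.0142  0.0052] F [0.1 0.4 1.8] g 56.0
lift t 42.79 p [ 0.6583 -0.0143  0.1983] F [-0.2  0.2 -0.6] g 55.9
above t 45.59 p [ 0.6147 -0.246   0.0127] F [-1.   0.2  0.2] g 55.9
down t 46.04 p [ 0.6145 -0.246   0.0104] F [ 0.1 -0.1 -0.1] g 55.8
open t 46.64 p [ 0.6145 -0.246   0.0104] F [0.2 0.5 0.7] g 75.7
look t 48.81 p [ 0.6992 -0.2005  0.2989] F [-0.1  0.2 -0.4] g 76.0
(array([ 0.61492349, -0.24627797]), np.float64(177.0209925653462), np.float64(156.949182797294), np.float64(1.6017912364053903), [np.float64(0.24), np.float64(-0.13), np.float64(-0.01), np.float64(0.12)])
```

View pics/p4.png

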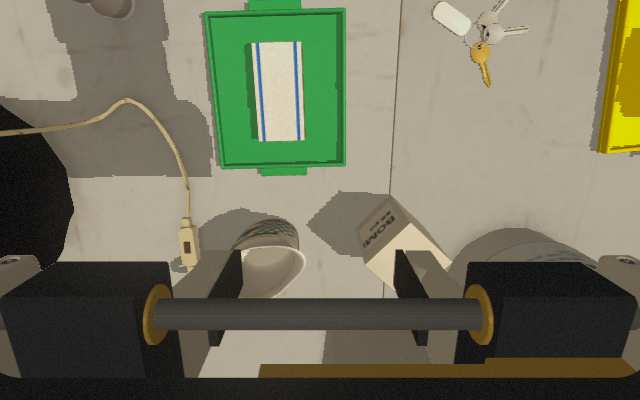

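The matchbox lies in the green tray at (277,91), and the keys are undisturbed. I'll measure it, then pick the tea light.

```bash
cat > mb.py <<'E'
from act import *
def mbox(C,p,d,roi):
    Z=cloud(C,d)[...,2]; b=hsvmask(p,[105,90,60],[125,255,255]); r=np.zeros_like(b);r[roi[1]:roi[3],roi[0]:roi[2]]=255;b&=r
    ys,xs=np.nonzero(b); return rect(onplane(C,np.c_[xs,ys],.027)[:,:2])
E
python3 - <<'E'
from mb import *
C,p,d=pickle.load(open("pics/p4.pkl","rb"))
print(mbox(C,p,d,(240,30,315,150)))
C,p,d=pickle.load(open("pics/w1.pkl","rb"))
m=hsvmask(p,[0,60,50],[12,255,255])
for roi in[(195,100,245,150),(270,50,320,105),(335,60,385,115),(270,130,320,178)]:
    s=m[roi[1]:roi[3],roi[0]:roi[2]]; c=max(cv2.findContours(s,0,1)[0],key=cv2.contourArea)[:,0]+[roi[0],roi[1]]
    print(rect(onplane(C,c,.015)[:,:2]))
P=cloud(C,d); print(P[120:131:5,215:230:5,2])
print(robot.ik([.369,-.308,.003],Ry(0)),robot.ik([.369,-.308,.16],Ry(0)))
E
```

```text
(array([ 0.61522314, -0.24528357]), 108.5293197631836, 45.07843017578125, 1.5016425848007202)
(array([ 0.3686814 , -0.30816983]), 38.1817512512207, 35.14097213745117, 67.69764709472656)
(array([ 0.32174008, -0.22380373]), 35.834877014160156, 35.564205169677734, -89.99549342272803)
(array([ 0.33209964, -0.15759534]), 36.690982818603516, 35.278526306152344, 74.75592041015625)
(array([ 0.40001828, -0.22529691]), 35.85710906982422, 34.68169403076172, -89.98783961310983)
[[0.00563862 0.00658427 0.00632736]
 [0.00585829 0.0130383  0.0061551 ]
 [0.00539064 0.00653529 0.00570985]]
[-16.33302695  18.26845662 -38.78368058   0.         -32.9478628
 -73.66697305] [-16.33302695   5.40618631 -28.65960088   0.         -55.93421281
 -73.66697305]
```

```bash
python3 - <<'E'
from mb import *
C,p,d=look("p5",[.47,-.305,.16])
u=np.linalg.inv(C[3])@[.369,-.308,.015,1]; u=(u[:2]/u[2]*C[0]+[C[1],C[2]]).astype(int); print(u)
x,y=u; x0=max(x-50,0);y0=max(y-50,0); cv2.imwrite("pics/p5c.png",cv2.resize(p[y0:y+50,x0:x+50,::-1],None,fx=5,fy=5,interpolation=0))
E
```

```text
look t 50.17 p [ 0.4709 -0.3048  0.1601] F [ 0.6 -0.1  0.5] g 76.0
[313  68]
```

View pics/p5c.png

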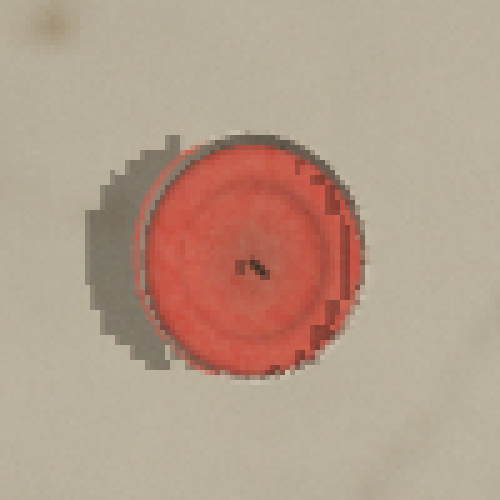

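The tea light's rim is centred at image pixel (313,69), against (313,68) predicted, so the position is confirmed to about 1 mm.

```bash
python3 - <<'E'
from mb import *
pick((.3696,-.308),0,.003,58)
place((.6150,-.2456),GA,.0304,54,hov=.18)
C,p,d=look("p6",[.70,-.2,.30])
print(mbox(C,p,d,(240,30,315,150)))
cv2.imwrite("pics/p6c.png",cv2.resize(p[0:190,190:390,::-1],None,fx=3,fy=3))
E
```

```text
at t 52.65 p [ 0.37   -0.3082  0.0036] F [ 0.   0.7 -0.7] g 58.4
grip t 53.15 p [ 0.3697 -0.3081  0.0031] F [-0.1  0.5  2.5] g 36.2
lift t 54.18 p [ 0.3688 -0.3076  0.1586] F [-0.  -0.5 -0.8] g 36.5
above t 56.85 p [ 0.6152 -0.2456  0.0327] F [ 0.5  0.7 -0.4] g 36.1
down t 57.3 p [ 0.615  -0.2456  0.0304] F [ 0.   0.2 -0.4] g 36.4
open t 57.87 p [ 0.615  -0.2456  0.0304] F [-0.8  0.1  0.5] g 53.8
look t 59.92 p [ 0.6993 -0.2004  0.2988] F [0.1 0.2 0.8] g 53.7
(array([ 0.61487341, -0.24528275]), 109.3548812866211, 45.05704116821289, 1.5614477396011353)
```

View pics/p6c.png

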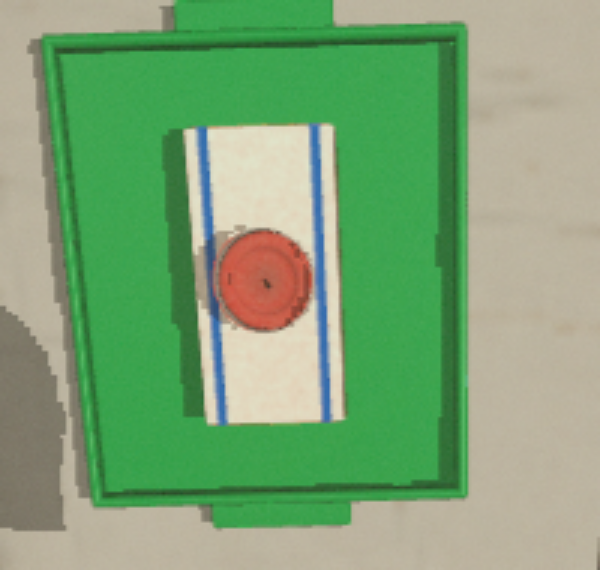

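```bash
python3 - <<'E'
from mb import *
C,p,d=pickle.load(open("pics/p6.pkl","rb"))
m=hsvmask(p,[0,60,50],[12,255,255]); s=np.zeros_like(m); s[70:118,255:300]=m[70:118,255:300]
c=max(cv2.findContours(s,0,1)[0],key=cv2.contourArea)[:,0]; print(rect(onplane(C,c,.042)[:,:2])); Z=cloud(C,d)[...,2];print(Z[76:112:4,278].round(3))
print(onplane(C,[278.3,93.3],.042))
robot.goto([.45,-.2,.3],Ry(0)); robot.dwell(.2)
p,d=robot.grab_frame("top"); cv2.imwrite("pics/topE.png",p[...,::-1]); p,_=robot.grab_frame("scene"); cv2.imwrite("pics/sceneE.png",p[...,::-1])
print(robot.read_t())
E
```

```text
(array([ 0.61515405, -0.24537231]), 36.14837646484375, 34.181915283203125, -89.99620872642845)
[0.038 0.034 0.034 0.032 0.032 0.033 0.032 0.034 0.036]
[[ 0.61525189 -0.24390342  0.042     ]]
61.2083
```

View pics/topE.png

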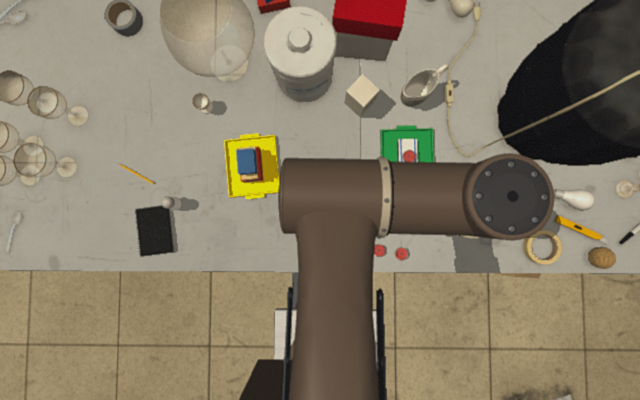

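View pics/sceneE.png

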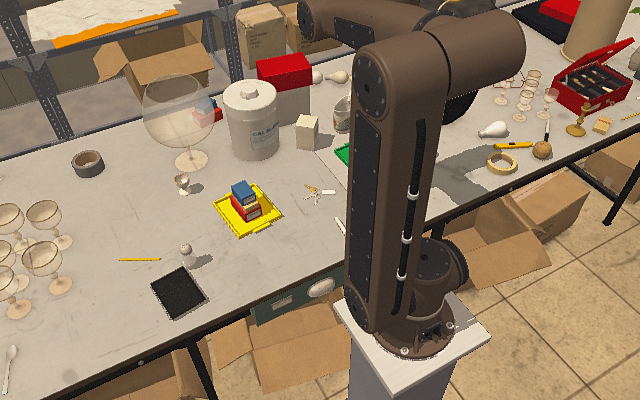

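The tea light measures (0.6152, -0.2454) against the matchbox at (0.6149, -0.2453). The final pictures show the yellow stack standing at (249,205) in the scene view, and the shakers, keys and other visible things in place. Handing in.

```bash
python3 -c "
from rig import robot
print(robot.read_t(),robot.read_force()); print(robot.job_done())"
```

```text
61.2083 [ 0.34662874 -0.7675652   0.81701192]
the job is handed in; nothing more can be done
None
```

Both kits are built and I handed the job in at 61 s of the 141 s allowed.

- **Yellow tray:** the red box, luggage tags and blue box are stacked in that order. In the wrist views each piece measured within about 1.2 mm of the tray centre and 0.3° of square, at the expected heights.
- **Green tray:** the matchbox measured about 1 mm from the tray centre and square to within about 0.1°. The tea light is within about 1 mm of the matchbox centre. I took the one farthest to the robot's right.
- **Forces:** every force I read, taken at the main stops of each pick and place, was under 3 N. The robot was clear of everything at hand-in.

Two checks fell short:
- The top and wrist cameras differed by 1 to 2.5 mm on the tray centres, so I used the wrist values or values close to them.
- In the final top view the arm hid part of the bench, including part of the green tray and some of the look-alike tea lights. For the green kit I relied on the wrist picture taken just before. I didn't re-check the hidden look-alikes after the last pick. Nothing had moved among the other things I could see.

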